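# Open the ratchet stop of the tin rack

### The job

Open up the counter-top tin rack for restocking: press down the release pad on top of the sliding stop and, keeping it pressed, push the stop back along its toothed bar, away from the tins, all the way to its end. Then let go of it so that the pad springs up again and the stop locks there. Only press and push; nothing is to be picked up, and the tins in the rack and everything else on the counter stay standing where they are.

Things in the scene. Friction and masses are not known exactly. Their poses are not given: they have to be found in the camera images.
- rack: tin rack fixed to the counter, turned up to 26 degrees: aluminium tray 160 (x) x 420 (y) x 10 mm. Origin: centre of its underside, on the counter; z up, y along the bar. End plate across the tray at y=+200 mm, 80 mm high; the tins stand between it and the sliding stop. A steel bar 20 mm wide, top 46 mm above the counter, ratchet teeth below (10 mm pitch), runs along y at x=-45 mm.
- stop (a joint): travel of the sliding stop in m, along the rack's -y: 0 = nearest the tins, 0.17 = hard stop at the open end. At value q its centre is at rack x=-45 mm, y=50 mm - q. About 2 N of friction while the release is pressed; otherwise a pawl under the bar blocks it towards the open end (up to 10 mm of play), while towards the tins it clicks over the teeth.
- release (a joint): how far the release pad is down, in m: 0 = up (locked), 0.008 = hard stop. Spring 3 N at 0 to 8 N fully down. Below about 0.0035 down the pawl holds; deeper, the stop is free. Keep it down while the stop moves; it springs up and locks when let go. Where the pawl rests on a tooth the pad may stand up to 0.0035 down by itself.
- stop_top (a point): centre of the top of the stop's black plastic block, 56 mm above the counter; the block is 46 mm (rack x) x 60 mm (rack y) and rides on the bar. From its tin-side end a thin aluminium jaw plate, top 75 mm above the counter, reaches across the tray at rack x=-25 to +75 mm; an upright black lug stands on its other end.
- pad_top (a point): centre of the top face of the release pad: a grey plastic block 30 x 30 mm with a flat top, standing 14 mm proud of the stop's black block, its top 70 mm above the counter when up. It rides on the stop, at rack x=-45 mm, y=48 mm - q.
- lug_face (a point): point on the tin-side face of the push lug, 85 mm above the counter: an upright black tab on the stop, 46 mm wide (rack x), 8 mm thick, top 100 mm above the counter, so 30 mm higher than the pad. Its face lies 20 mm from the pad's centre on the rack's -y side and looks to rack +y: a finger standing on the pad can push against it towards the rack's -y.
- tin_tall: loose steel tin, 54 mm diameter, 88 mm high, standing on the tray (10 mm) between the stop and the end plate; origin at the centre of its underside. Not to be moved.
- tin_short: loose steel tin, 54 mm diameter, 68 mm high, beside the tall one; the two may stand in either order. Origin at the centre of its underside. Not to be moved.
- mug: loose white mug, 80 mm diameter, 88 mm high, on the counter beyond the rack; origin at the centre of its underside. Bystander.
- jar: loose amber glass jar, 68 mm diameter, 100 mm high, beyond the rack; origin at the centre of its underside. Bystander.
- jigger: loose steel jigger (double cone), 46 mm diameter, 78 mm high, on the robot's side of the rack; origin at the centre of its underside. Bystander.
- shaker: loose steel cocktail shaker, 90 mm diameter, 195 mm high, to the left of the rack; origin at the centre of its underside. Bystander.
- bottle: loose green glass bottle, 72 mm diameter, 260 mm high, to the right of the rack; origin at the centre of its underside. Bystander.

How it is judged:
By the outcome, as a careful person would: the job done as asked, in the order asked, and still so for the second after the job is handed in, with the robot touching nothing.
It also fails if it takes over 38 s, if anything falls off the work surface, if the arm or the gripper's body presses on something with over 40 N, if the wrist force passes 120 N, or if a joint passes its speed limit or range.

### The arm

A 6-joint arm with a two-finger parallel gripper is mounted at the origin on the work surface. World frame = base frame: x ahead of the robot, y to its left, z up, the work surface at z = 0. Lengths are in m, angles in rad, forces in N, time in s.
With the tool pointing down it reaches from about 0.35 to 0.975 m from the base axis. Payload 7.1 kg.
Tool frame: the origin (TCP) lies at the very end of the fingers, on their centre line; the grasp point (between the pads) lies 19 mm behind it; x points along the fingers, y is the direction in which the jaws open and shut, and the axes are right-handed (so a half turn about x gives the same grasp; the last joint's range is limited). The gripper opens to 88 mm and grips with 3 to 60 N. Pads are 20 mm wide; open, the fingers measure 115 mm over their backs; the gripper's body (75 mm by 178 mm) begins 61 mm behind the grasp point.
Start: joints at [1.206, 0.423, 1.63, -0, 1.089, -0.019], TCP at [0.212, 0.588, 0.223] pointing down, gripper open.
Joint ranges: [-3, 3], [-0.9, 2.11], [0.09, 2.58], [-1.31, 4.45], [0.11, 2.69], [-2.54, 2.54]. Speed limits (rad/s): [2.39, 2.39, 3.01, 3.14, 3.14, 3.14].

### API

Orientations are given as a unit quaternion [x, y, z, w].
In Python, from plant import bot, imaging, ticket gives the robot as it stands.
- The arm moves only by the shell command python3 -m crank 'ROWS' [OPENING]. ROWS is a JSON object of lists of equal length, an entry for each row: "linear": the shift along the tool's x, y, z in cm, a list of three; "yaw": the turn about the tool's x in degrees. A call has 1 to 12 rows; each row is the pose to reach, as a shift and turn from the pose measured when the call began, along the tool's axes at that moment; what a row does not reach only later rows make up. A row lasts 1/8 s, in which the tool goes at most 62.5 mm and 10.7 degrees, less where a joint would pass 70% of its speed; a pose out of reach is approached as far as the arm can. A call with a gripper value outside its range is refused whole. OPENING is the opening, from 0 (shut) to 1 (fully open), set as the call begins (- or left out, the last holds). The fingers move at their own pace and stop on an object; the grip force is fixed at half the most. Time passes only in rows, so rows that repeat a pose let the fingers close. It gives the time, the measured TCP pose, the force and the opening at its end, in the units of the state.
- bot.observe(): the state, without advancing time (a new reading comes with each control period).
- imaging.grab_frame(name): name is "scene" or "top" or "wrist"; returns the picture (400x640x3 uint8, red, green, blue); there is no depth.
- imaging.camera_model(name): a dict with "intrinsics" (3x3 intrinsics, pixels), "k1" (the pictures are not rectified: a ray, as slopes to the right and down, at radius r is drawn at 1 + k1 r^2 times it, then the intrinsics apply), "R" (3x3) and "t" (3): a world point X has camera coordinates R X + t. Camera axes: x right, y down, z forward; pixel columns grow to the right and rows downward; lengths in m; the calibration is good to about 2 mm. A picture is of the moment at which its call begins: read the wrist's pose just before it. camera_model takes no time and is no camera call; for the wrist camera it gives the pose at the moment of the call.
- ticket.close_job(): hands the job in, once; it reports no verdict.
Trained networks look in the newest picture that a camera, given by its name, has taken for a name from the list of things; names that differ only in an ending like _2 or _b are one class to them, and where a whole thing is asked for, a point or a joint stands for the part that bears it (a point fixed in the world has none). Each returns a list of dicts, best first, with "p" (0 to 1); they miss things now and then, are a little off and sometimes report something else, mostly with a low value. They report only what shows in the picture. A call takes as long as a camera call.
- imaging.find_in(query, camera): "xy" ([column, row] in pixels, amid what is visible of it).
The state is a dict: "clock": time; "joint_pos": joint angles; "qvel": joint speeds; "tau": joint torques, N m; "ee_pos": TCP position; "tcp_rot": TCP orientation; "contact_force": force on the tool from outside, world axes, zero at the start; "ft_torque": the same for the moment, N m; "gripper_width": finger opening in m.
Only numpy, scipy, OpenCV 4.12 (cv2) and the standard library are available. Lean on these libraries where they do the work, as an engineer would, in place of code of your own. Each camera call takes 0.05 s, during which the arm holds its last target. There are 200 camera calls.

## Working session

There is one attempt and no reset: what is moved stays moved. The work goes in short steps, Python scripts to look and compute and a shell command to move; the robot and the scene stay as the last step left them, time stands still between calls to the robot, and variables do not carry over. Pictures are saved under pics/ and viewed, about 8 in all and at most 12, crops included, and the job is handed in when it is done.

```bash
mkdir -p pics
cat > h.py <<'E'
import numpy as np, cv2, json
from plant import bot, imaging, ticket
from scipy.spatial.transform import Rotation as Ro
def ray(m,uv):
    K=np.array(m["intrinsics"]);d=(np.array(uv,float)-K[:2,2])/[K[0,0],K[1,1]]
    s=d.copy()
    for _ in range(30): s=d/(1+m["k1"]*(s@s))
    R=np.array(m["R"]);o=-R.T@np.array(m["t"]);v=R.T@np.array([*s,1.]);return o,v/np.linalg.norm(v)
def atz(m,uv,z):
    o,v=ray(m,uv);return o+v*(z-o[2])/v[2]
def tri(rs):
    A=sum(np.eye(3)-np.outer(v,v) for o,v in rs);b=sum((np.eye(3)-np.outer(v,v))@o for o,v in rs)
    return np.linalg.solve(A,b)
def proj(m,X):
    c=np.array(m["R"])@X+np.array(m["t"]);s=c[:2]/c[2];s=s*(1+m["k1"]*(s@s));K=np.array(m["intrinsics"]);return K[:2,:2]@s+K[:2,2]
def totool(X):
    s=bot.observe();return Ro.from_quat(s["tcp_rot"]).inv().apply(np.array(X)-s["ee_pos"])*100
def save(n,f): 
    im=imaging.grab_frame(n);cv2.imwrite(f,im[:,:,::-1]);return im
E
python3 - <<'E'
from h import *
np.set_printoptions(precision=4,suppress=True)
print(bot.observe())
M={}
for c in ["scene","top"]:
    save(c,f"pics/{c}1.png");M[c]=imaging.camera_model(c)
    for q in ["rack","stop_top","pad_top","lug_face","tin_tall","tin_short","mug","jar","jigger","shaker","bottle"]:
        r=imaging.find_in(q,c)[:2];print(c,q,[(np.round(d["xy"]),round(d["p"],2),atz(M[c],d["xy"],.07)) for d in r])
    o=-np.array(M[c]["R"]).T@M[c]["t"];print(o)
E
```

```text
{'clock': 0.0, 'joint_pos': array([ 1.206 ,  0.4238,  1.6307, -0.    ,  1.0886, -0.019 ]), 'qvel': array([-0.0001,  0.0002, -0.0012,  0.0001, -0.0006,  0.0001]), 'tau': array([ -0.0013, -54.4634, -27.3659,   0.0643,   0.023 ,  -0.0002]), 'ee_pos': array([0.2116, 0.5875, 0.2219]), 'tcp_rot': array([ 0.1211,  0.6967, -0.1222,  0.6965]), 'contact_force': array([-0.4742, -0.9936,  0.0437]), 'ft_torque': array([-0.0077,  0.0094, -0.0163]), 'gripper_width': 0.08774662371648306}
scene rack [(array([309., 208.]), 0.91, array([ 0.6043, -0.0303,  0.07  ])), (array([322., 184.]), 0.47, array([0.5817, 0.0502, 0.07  ]))]
scene stop_top [(array([327., 182.]), 0.76, array([0.5888, 0.0624, 0.07  ]))]
scene pad_top [(array([318., 173.]), 0.52, array([0.5509, 0.0712, 0.07  ]))]
scene lug_face [(array([324., 184.]), 0.9, array([0.5845, 0.0539, 0.07  ])), (array([316., 175.]), 0.58, array([0.5509, 0.0622, 0.07  ]))]
scene tin_tall [(array([356., 177.]), 0.95, array([0.6365, 0.1252, 0.07  ]))]
scene tin_short [(array([372., 171.]), 0.68, array([0.6569, 0.1701, 0.07  ]))]
scene mug [(array([346., 252.]), 
[... 776 characters left out ...]
), 0.59, array([0.628 , 0.1333, 0.07  ])), (array([300., 222.]), 0.29, array([0.5429, 0.072 , 0.07  ]))]
top tin_short [(array([265., 190.]), 0.56, array([0.6461, 0.1863, 0.07  ]))]
top mug [(array([342., 163.]), 0.83, array([ 0.7355, -0.0668,  0.07  ]))]
top jar [(array([282., 166.]), 0.67, array([0.7276, 0.1314, 0.07  ]))]
top jigger [(array([265., 244.]), 0.65, array([0.4724, 0.1852, 0.07  ]))]
top shaker [(array([341., 165.]), 0.58, array([ 0.7302, -0.0628,  0.07  ])), (array([183., 209.]), 0.56, array([0.5861, 0.4562, 0.07  ]))]
top bottle [(array([454., 223.]), 0.7, array([ 0.5371, -0.433 ,  0.07  ])), (array([183., 204.]), 0.35, array([0.5996, 0.4572, 0.07  ]))]
[0.474  0.017  1.5185]
```

Run:
```python
import cv2
a=cv2.imread("pics/top1.png")[130:290,220:420];b=cv2.imread("pics/scene1.png")[110:270,250:450]
cv2.imwrite("pics/a.png",cv2.resize(cv2.vconcat([a]),None,fx=3.75,fy=3.75,interpolation=2));cv2.imwrite("pics/b.png",cv2.resize(b,None,fx=3.75,fy=3.75,interpolation=2))
```

```text
(no output)
```

View pics/a.png

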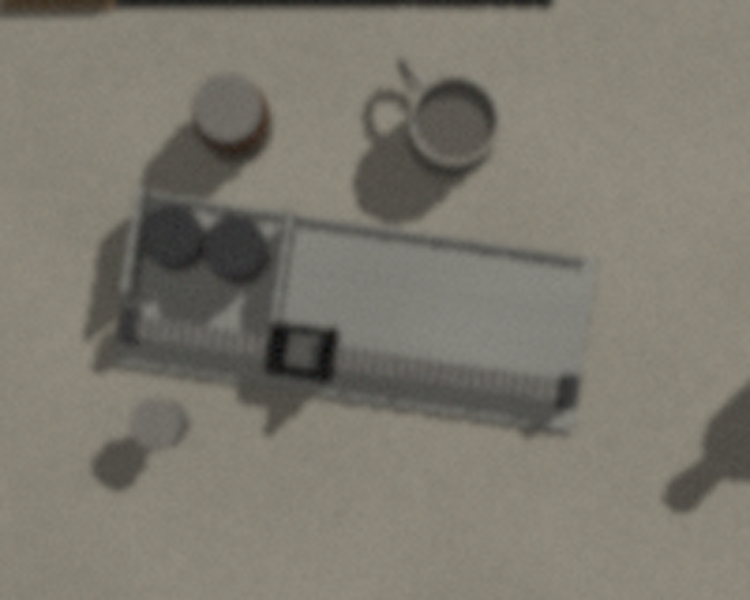

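View pics/b.png

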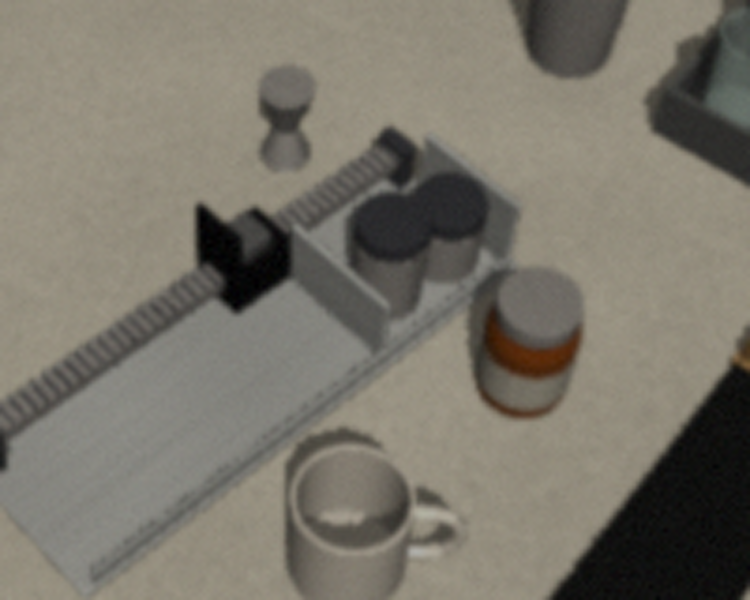

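The top view (crop) shows the pad at about crop (304,351), which is full-frame (301,223.6). The bar's end blocks are at crop (128,325) and (568,390), so the rack is turned about -8°. The scene view shows the pad at full-frame (317,172), the lug on its -y side, and both tins behind the jaw. I'll triangulate the pad next.

Run:
```python
from h import *
np.set_printoptions(precision=4,suppress=True)
T=imaging.camera_model("top");S=imaging.camera_model("scene")
f=lambda u,v,ox,oy:(ox+u/3.75,oy+v/3.75)
pt=f(304,351,220,130);ps=f(250,231,250,110)
P=tri([ray(T,pt),ray(S,ps)]);print("pad",P,atz(T,pt,.07),atz(S,ps,.07))
a=atz(T,f(128,325,220,130),.05);b=atz(T,f(568,390,220,130),.05)
d=(a-b)[:2];print(a,b,np.linalg.norm(d)); d/=np.linalg.norm(d);print("rack y",d,"yaw",np.degrees(np.arctan2(-d[0],d[1])))
R=Ro.from_quat(bot.observe()["tcp_rot"]).as_matrix();print(R)
rx=np.array([d[1],-d[0],0]);l=R.T@rx;print("turn about tool x to set tool y on rack x:",np.degrees(np.arctan2(l[2],l[1])))
print(totool([P[0],P[1],.17]))
```

```text
pad [0.5401 0.0706 0.0682] [0.5371 0.0678 0.07  ] [0.5437 0.0724 0.07  ]
[0.5609 0.223  0.05  ] [ 0.5032 -0.1622  0.05  ] 0.3895512758125931
rack y [0.1482 0.989 ] yaw -8.524552267366111
[[ 0.      0.3389  0.9408]
 [ 0.      0.9408 -0.3389]
 [-1.      0.      0.    ]]
turn about tool x to set tool y on rack x: 78.71400041427333
[  5.2685 -37.5505  48.4187]
```

```bash
python3 -m crank '{"linear":[[0,-3,4],[0,-7,9],[0,-11,14],[0,-15,19],[1,-19,24],[2,-23,29],[3,-27,35],[4,-31,40],[4,-35,45],[4,-37.5,48.4],[4,-37.5,48.4],[4,-37.5,48.4]],"yaw":[8,16,24,32,40,48,56,64,72,78.7,78.7,78.7]}' 0
python3 - <<'E'
from h import *
np.set_printoptions(precision=4,suppress=True)
s=bot.observe();print(s["clock"],s["ee_pos"],s["contact_force"],s["gripper_width"],s["joint_pos"])
M=imaging.camera_model("wrist");im=save("wrist","pics/w1.png")
for q in ["pad_top","lug_face","stop_top"]:
    print(q,[(np.round(d["xy"]),round(d["p"],2),atz(M,d["xy"],.07)) for d in imaging.find_in(q,"wrist")[:2]])
print(proj(M,np.array([.5401,.0706,.07])), proj(M,s["ee_pos"]))
E
```

```text
clock: 2.7
ee_pos: [0.5397, 0.0711, 0.1825]
tcp_rot: [-0.536, -0.462, 0.536, -0.461]
contact_force: [-0.3, -0.0, -0.3]
gripper_width: 0.0006
2.7 [0.5397 0.0711 0.1825] [-0.305  -0.0496 -0.284 ] 0.0005730237249317025 [0.1089 0.3585 1.8402 0.0003 0.9436 0.2576]
pad_top [(array([314., 205.]), 0.59, array([0.5407, 0.0704, 0.07  ])), (array([348., 158.]), 0.31, array([0.5754, 0.1071, 0.07  ]))]
lug_face [(array([326., 184.]), 0.72, array([0.5536, 0.0875, 0.07  ])), (array([410., 124.]), 0.24, array([0.63  , 0.1268, 0.07  ]))]
stop_top [(array([323., 184.]), 0.75, array([0.5512, 0.0876, 0.07  ]))]
[313.1486 204.8104] [312.2174 258.3461]
```

View pics/w1.png

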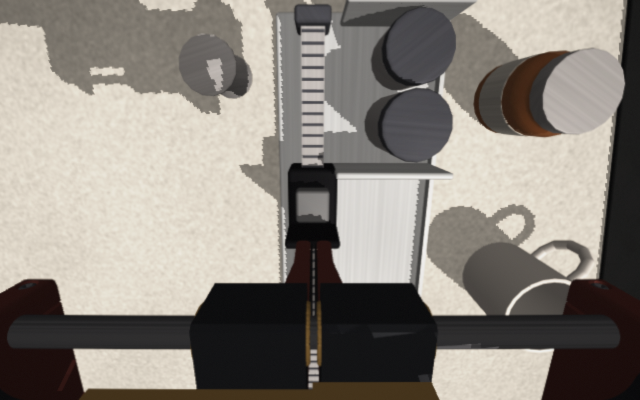

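The wrist view agrees: the pad is at (313,205), where my estimate projects to (313.1,204.8). The bar is upright in the picture, so the yaw is right. Going down onto the pad now.

```bash
python3 -m crank '{"linear":[[3,0,0],[6,0,0],[8.5,0,0],[10,0,0],[10.9,0,0],[11.3,0,0],[11.5,0,0],[11.7,0,0],[11.8,0,0],[11.8,0,0]],"yaw":[0,0,0,0,0,0,0,0,0,0]}'; python3 -c "
from h import *
s=bot.observe();print(s['ee_pos'],s['contact_force'])"
```

```text
clock: 4.15
ee_pos: [0.5395, 0.0726, 0.0652]
tcp_rot: [0.535, 0.462, -0.535, 0.462]
contact_force: [-2.7, 2.4, 5.6]
gripper_width: 0.0005
[0.53945111 0.07262898 0.06523888] [-2.74836516  2.41557983  5.55436544]
```

```bash
python3 -m crank '{"linear":[[0.1,0,0],[0.2,0,0],[0.3,0,0],[0.3,0,0]],"yaw":[0,0,0,0]}'; python3 -c "
from h import *
s=bot.observe();print(s['ee_pos'],s['contact_force'])"
```

```text
clock: 4.65
ee_pos: [0.5395, 0.0727, 0.0628]
tcp_rot: [0.536, 0.462, -0.535, 0.462]
contact_force: [-3.3, 0.7, 7.2]
gripper_width: 0.0002
[0.53948384 0.0726501  0.06283923] [-3.2665202   0.70066796  7.18200693]
```

```bash
python3 -m crank '{"linear":[[0.1,0,0],[0.1,0,0.3],[0.1,0,0.7],[0.1,0,1.1],[0.1,0,1.5],[0.1,0,2],[0.1,0,2.5],[0.1,0,3],[0.1,0,3.5],[0.1,0,4],[0.1,0,4]],"yaw":[0,0,0,0,0,0,0,0,0,0,0]}'
python3 - <<'E'
from h import *
s=bot.observe();print(s['ee_pos'],s['contact_force'])
M=imaging.camera_model("wrist");save("wrist","pics/w2.png")
E
```

```text
clock: 6.02
ee_pos: [0.5334, 0.0327, 0.0624]
tcp_rot: [0.535, 0.462, -0.535, 0.462]
contact_force: [-3.6, -0.9, 7.1]
gripper_width: 0.0002
[0.53337404 0.03267614 0.06241623] [-3.60033893 -0.90665196  7.13798935]
```

View pics/w2.png

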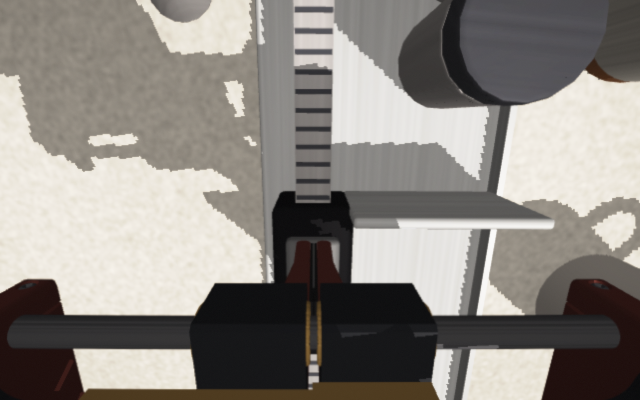

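The jaw has moved well clear of the tins and the pad is still held down, so I'll keep pushing.

```bash
python3 -m crank '{"linear":[[0.05,0,0.5],[0.05,0,1.2],[0.05,0,2.1],[0.05,0,3],[0.05,0,4],[0.05,0,5],[0.05,0,6],[0.05,0,7],[0.05,0,8],[0.05,0,9],[0.05,0,9.5],[0.05,0,9.5]],"yaw":[0,0,0,0,0,0,0,0,0,0,0,0]}'
python3 - <<'E'
from h import *
s=bot.observe();print(s['ee_pos'],s['contact_force'])
E
```

```text
clock: 7.58
ee_pos: [0.519, -0.0619, 0.0624]
tcp_rot: [-0.535, -0.462, 0.536, -0.462]
contact_force: [-4.3, -1.4, 7.8]
gripper_width: 0.0004
[ 0.51900429 -0.06189342  0.06239788] [-4.26678689 -1.35689642  7.7566756 ]
```

```bash
python3 -m crank '{"linear":[[0.05,0,0.4],[0.05,0,0.8],[0.05,0,1.2],[0.05,0,1.6],[0.05,0,2],[0.05,0,2.3],[0.05,0,2.6],[0.05,0,2.6]],"yaw":[0,0,0,0,0,0,0,0]}'; python3 -m crank '{"linear":[[0.02,0,0.2],[0.02,0,0.4],[0.02,0,0.6],[0.02,0,0.8],[0.02,0,0.8]],"yaw":[0,0,0,0,0]}'
```

```text
clock: 8.57
ee_pos: [0.5154, -0.0877, 0.0626]
tcp_rot: [0.536, 0.462, -0.535, 0.462]
contact_force: [-2.2, 3.1, 7.4]
gripper_width: 0.0002
clock: 9.2
ee_pos: [0.5154, -0.0955, 0.0633]
tcp_rot: [0.536, 0.461, -0.535, 0.462]
contact_force: [-0.3, 4.2, 6.6]
gripper_width: -0.0001
```

```bash
python3 -m crank '{"linear":[[0.1,0,0.2],[0.1,0,0.4],[0.1,0,0.6],[0.1,0,0.6]],"yaw":[0,0,0,0]}'
python3 - <<'E'
from h import *
for c in ["wrist","top"]: save(c,f"pics/{c}3.png")
a=cv2.imread("pics/top3.png")[170:270,270:420];b=cv2.imread("pics/wrist3.png")
cv2.imwrite("pics/c.png",cv2.vconcat([cv2.resize(a,(450,300),interpolation=2),cv2.resize(b[150:,100:500],(450,281))]))
E
```

```text
clock: 9.7
ee_pos: [0.5157, -0.0993, 0.0632]
tcp_rot: [0.538, 0.461, -0.534, 0.462]
contact_force: [2.2, 18.7, 6.6]
gripper_width: 0.0006
```

View pics/c.png

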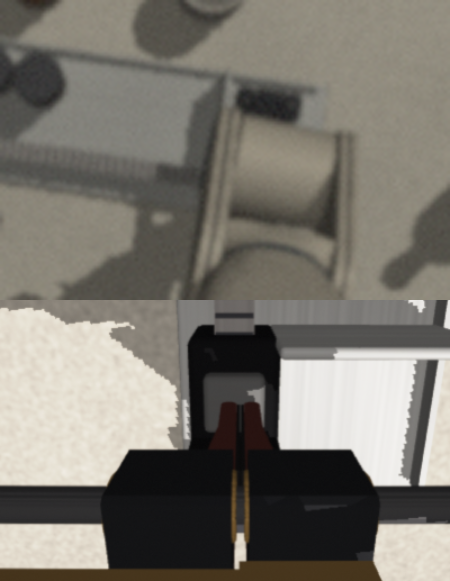

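The push force rose to 19 N and the motion stopped with the pad still about 6–7 mm down, so this looks like the hard stop. I'll lift straight up, keeping light contact with the lug.

```bash
python3 -m crank '{"linear":[[-0.4,0,0.08],[-1,0,0.08],[-2,0,0.05],[-4,0,0],[-8,0,0],[-12,0,0],[-14,0,-2],[-14,0,-6],[-14,0,-8],[-14,0,-8]],"yaw":[0,0,0,0,0,0,0,0,0,0]}'
python3 - <<'E'
from h import *
np.set_printoptions(precision=4,suppress=True)
M=imaging.camera_model("wrist");save("wrist","pics/w4.png");save("scene","pics/s4.png")
for c in ["wrist","scene"]:
  N=imaging.camera_model(c)
  for q in ["pad_top","lug_face"]: print(c,q,[(np.round(d["xy"]),round(d["p"],2),atz(N,d["xy"],.07)) for d in imaging.find_in(q,c)[:2]])
a=cv2.imread("pics/s4.png")[110:290,200:440];b=cv2.imread("pics/w4.png")
cv2.imwrite("pics/d.png",cv2.resize(a,(720,540),interpolation=2))
print([np.round(proj(M,np.array([*p,.07]))) for p in [(.5155,-.0885)]])
E
```

```text
clock: 11.05
ee_pos: [0.5273, -0.0199, 0.2037]
tcp_rot: [0.538, 0.461, -0.533, 0.463]
contact_force: [0.6, -1.1, 0.3]
gripper_width: 0.0005
wrist pad_top []
wrist lug_face [(array([361., 233.]), 0.86, array([ 0.5695, -0.0624,  0.07  ]))]
scene pad_top [(array([164., 294.]), 0.52, array([ 0.5086, -0.4151,  0.07  ]))]
scene lug_face [(array([274., 214.]), 0.74, array([ 0.551 , -0.1016,  0.07  ]))]
[array([310., 266.])]
```

View pics/d.png

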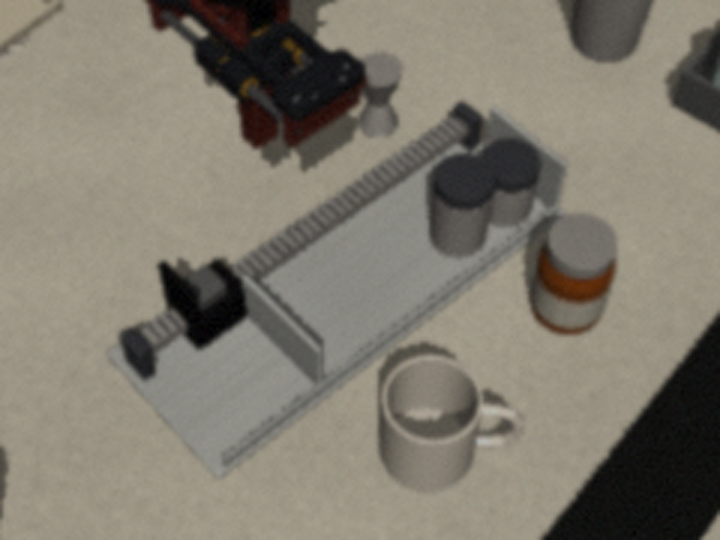

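View pics/w4.png

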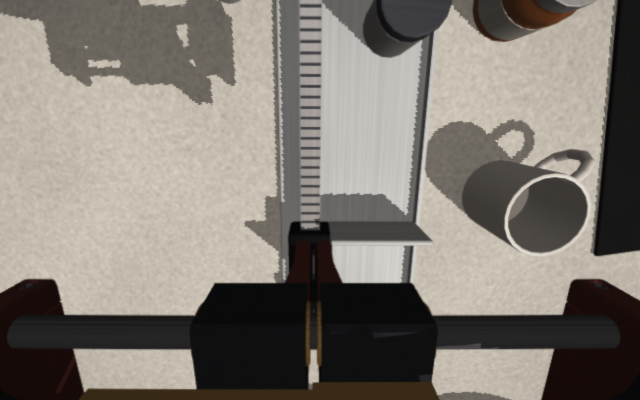

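Run:
```python
from h import *
np.set_printoptions(precision=4,suppress=True)
S=imaging.camera_model("scene")
p0=atz(S,(316.7,171.6),.07);f=lambda u,v:(200+u/3,110+v/3)
p1=atz(S,f(207,283),.07);e0=atz(S,f(467,114),.055);e1=atz(S,f(136,337),.055)
y=(e0-e1)[:2];L=np.linalg.norm(y);y/=L;c=(e0+e1)[:2]/2
print(p0,p1,"moved",np.linalg.norm(p1-p0),"L",L,"pad y",(p1[:2]-c)@y,(p0[:2]-c)@y, y)
```

```text
[0.5438 0.0724 0.07  ] [ 0.5197 -0.088   0.07  ] moved 0.16226887962617084 L 0.3856339346755258 pad y -0.11973972183609999 0.04251880025563563 [0.1595 0.9872]
```

```bash
python3 -c "
from h import *
s=bot.observe();print(s['clock'],s['contact_force'],np.abs(s['qvel']).max());print(ticket.close_job())"
```

```text
11.35 [-0.1031696   0.00634006  0.05630681] 0.002056556940396447
the job is handed in; nothing more can be done
None
```

I pressed the release pad about 6–7 mm down and, keeping it pressed, pushed the stop back along the bar to its end. Then I lifted straight up to let go and handed the job in at 11.35 s.

- **Stop at the end:** the push force rose to 19 N and the motion stopped with the pad still down. After release, the scene camera puts the pad at rack y ≈ -120 mm, where the fully open position would be -122 mm. The stop moved about 162 mm, so it must have started about 6 mm along. The camera is only good to about 2–3 mm, so I can't rule out a small error there.
- **Tins and counter:** both tins, the mug, the jar and the jigger stand where they were in the last scene picture. The shaker shows only partly in the crop I viewed, and I did not look at the bottle again after the move.
- **Robot clear:** the gripper was about 0.20 m up with near-zero force when I handed in.
- **Not checked:** I did not measure the pad springing up or test the lock. The trained network also failed to find the pad in the last pictures (its only hit was at the bottle), so I took its position from the picture by eye.

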